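# Turn the spice carousel to bring the salt to the front

## Task

Push the round wooden turntable by the upright pegs on its rim, gently, until the salt shaker has come round to the front, its centre in line with the index tab that sticks out of the foot, then take the hand away. Do not touch, lift or topple the things standing on the tray, and leave everything else on the worktop where it is.

Things in the scene. Friction and masses are not known exactly. Their poses are not given: they have to be found in the camera images.
- turntable: black foot of the turntable, fixed to the worktop; origin on the turning axis at worktop height, z up. Its -x axis is the front: a flat black index tab, 22 mm wide, 9 mm high, round-ended, runs out along -x from under the tray to 206 mm from the axis. The wooden tray on it is 310 mm in diameter; its floor, on which things stand, is its flat top, at 28 mm height, without a lip.
- tray (a joint): angle of the tray on its foot, rad, counter-clockwise positive seen from above; turns freely either way with slight friction (1 to 2 N at a peg) and stops where it is left. It says nothing of where the things stand. At value a the six pegs stand at a + 30, 90, 150, ... degrees from the foot's +x axis.
- peg0 (a point): one of six upright wooden pegs on the tray's rim, 60 degrees apart, 147 mm from the axis; this point is on the peg's axis, 80 mm above the worktop, and turns with the tray. Pegs are 12 mm thick, straight from 28 to 93 mm above the worktop, with 17 mm ball tops that end at 110 mm.
- salt_shaker_mid (a point): salt shaker: clear body with white salt and a grey domed top, 44 mm across, 90 mm tall, loose on the tray floor 52 to 75 mm from the axis, 40 to 140 degrees from the front on either side at the start; it rides round with the tray; this point is its centre, half-way up
- garlic_mid (a point): garlic bulb on the tray, 60 mm across, 59 mm tall, loose, about 63 mm from the axis; this point is its centre
- spice_jar_0_mid (a point): spice jar with a black cap on the turntable, one of two alike in size: 41 mm across, 105 mm tall, loose; this point is its centre, half-way up
- spice_jar_1_mid (a point): spice jar with a black cap on the turntable, one of two alike in size: 41 mm across, 105 mm tall, loose; this point is its centre, half-way up
- pepper_mill: dark wooden pepper mill on the worktop, 58 mm across, 150 mm tall; origin under its centre; not to be moved
- canister: white ceramic canister with lid on the worktop, 87 mm across, 110 mm tall; origin under its centre; not to be moved
- teaspoon: teaspoon on the worktop, 130 mm long; origin under its centre; not to be moved
Things that resemble listed ones, but are neither listed nor needed, are in the scene too. Leave any red or yellow look-alike of the part that bears spice_jar_1_mid alone. What is shaped like the part that bears spice_jar_0_mid but pink or yellow is not meant.

How it is judged:
At the end, for the whole second after the job is handed in: The salt shaker's centre is in front of the axis, within 14 mm of the line of the index tab and 42 to 90 mm from the axis; the tray is at rest; shaker, garlic and jars stand upright on it; pepper mill, canister and teaspoon are within 20 mm of where they stood (x of salt_shaker_mid in the frame of turntable between -0.09 and -0.042 m and y of salt_shaker_mid in the frame of turntable between -0.014 and 0.014 m and velocity of joint tray between -0.03 and 0.03 rad/s and angle between each of salt_shaker_mid, garlic_mid, spice_jar_0_mid, spice_jar_1_mid's own z axis and vertical below 0.12 rad and horizontal distance between each of salt_shaker_mid, garlic_mid, spice_jar_0_mid, spice_jar_1_mid and turntable below 0.11 m and distance of each of pepper_mill, canister, teaspoon from where it was at the start of the episode below 0.02 m); the robot touches nothing.
It fails at once if the robot touches one of the things standing on the tray (contact force between any of the arm, the fingers and salt_shaker above 0.5 N or contact force between any of the arm, the fingers and garlic above 0.5 N or contact force between any of the arm, the fingers and spice_jar_0 above 0.5 N or contact force between any of the arm, the fingers and spice_jar_1 above 0.5 N).
It fails at once if a thing standing on the tray is lifted or topples (height (world z) of salt_shaker_mid above 0.088 m or height (world z) of garlic_mid above 0.073 m or height (world z) of any of spice_jar_0_mid, spice_jar_1_mid above 0.0955 m or angle between any of salt_shaker_mid, garlic_mid, spice_jar_0_mid, spice_jar_1_mid's own z axis and vertical above 0.35 rad).
It fails at once if the tray is spun hard (over 2.5 rad/s) (velocity of joint tray above 2.5 rad/s or velocity of joint tray below -2.5 rad/s).
It fails at once if the pepper mill, canister or teaspoon is displaced by more than 20 mm (distance of any of pepper_mill, canister, teaspoon from where it was at the start of the episode above 0.02 m).
It also fails if it takes over 45 s, if anything falls off the work surface, if the arm or the gripper's body presses on something with over 40 N, if the wrist force passes 120 N, or if a joint passes its speed limit or range.

## Robot

A 7-joint arm with a two-finger parallel gripper is mounted at the origin on a cart in front of the work surface, level with it; the furniture and walls round the work are solid. World frame = base frame: x ahead of the robot, y to its left, z up, the work surface at z = 0. Lengths are in m, angles in rad, forces in N, time in s.
With the tool pointing down it reaches from about 0.425 to 0.925 m from the base axis. Payload 6.8 kg.
Tool frame: the origin (TCP) lies on the mounting face of the last link; the fingertips stand 173 mm ahead of it and the grasp point (between the pads) lies 155 mm ahead of it; z points along the fingers, y is the direction in which the jaws open and shut (so a half turn about z gives the same grasp; the last joint's range is limited). The gripper opens to 85 mm and grips with 20 to 120 N. Pads are 22 mm wide; open, the fingers measure 114 mm over their backs; the gripper's body (76 mm by 85 mm) begins 54 mm behind the grasp point. The pads swing forward as they close: fully open they stand 13 mm farther back than shut.
Start: joints at [1.048, 0.477, 0.022, 1.555, -0.011, 1.109, -0.083], TCP at [0.272, -0.618, 0.405] pointing down, gripper open.
Joint ranges: [-2.96, 2.96], [-0.34, 2.1], [-1.41, 1.46], [0.24, 2.44], [-1.37, 4.51], [0.17, 1.92], [-2.96, 2.96]. Speed limits (rad/s): [2.39, 2.39, 3.14, 3.14, 3.14, 3.14, 3.14].

## Interface

Orientations are given as a unit quaternion [w, x, y, z].
In Python, from station import sensors, read_camera, bot gives the robot as it stands. The module is installed in compiled form; this text tells all that it offers.
- The arm moves only by the tool play_rows, never from a script. Its argument "commands" is a list of rows, each a list of 4 numbers: the shift along the tool's x, y, z in m, then the turn about the tool's z in degrees. A call has 1 to 20 rows; each row shifts and turns the commanded pose from where the row before left it, along the tool's axes as they then stand; what a row does not reach is not made up. A row lasts 1/10 s, in which the tool goes at most 50 mm and 8.59 degrees, less where a joint would pass 70% of its speed; a pose out of reach is approached as far as the arm can. A call with a gripper value outside its range is refused whole. "claw" is the finger opening in m, from 0 to 0.0854, set as the call begins (left out, the last holds). The fingers move at their own pace and stop on an object; "force" is the grip in N (left out, the last holds). Time passes only in rows, so rows that do not move let the fingers close. It gives the time, the measured TCP pose, the force and the opening at its end, in the units of the state.
- sensors.get_obs(): the state, without advancing time (a new reading comes with each control period).
- read_camera(name): name is "side" or "top" or "wrist"; returns a dict with "frame" (384x512x3 uint8, blue, green, red), "depth" (384x512 float32, m along the optical axis (not along the pixel's ray), 0 where there is no reading), "fx", "fy", "cx", "cy" (pixels), "rvec" (rotation vector, rad) and "tvec" (3), from world to camera coordinates, as OpenCV has them; the wrist camera has in their place "T_tool_cam" (4x4, takes a point from camera to tool coordinates, whose origin is the TCP and whose axes are the flange's). Camera axes: x right, y down, z forward; pixel columns grow to the right and rows downward; lengths in m; the calibration is good to about 2 mm. A picture is of the moment at which its call begins: read the wrist's pose just before it.
- bot.hand_in(): hands the job in, once; it reports no verdict.
The state is a dict: "t": time; "q": joint angles; "joint_vel": joint speeds; "joint_torque": joint torques, N m; "eef_pos": TCP position; "tool_rot": TCP orientation; "contact_force": force on the tool from outside, world axes, zero at the start; "torque": the same for the moment, N m; "gripper_width": opening from 0.0 (shut) to 1.0 (fully open).
Only numpy, scipy, OpenCV 4.12 (cv2) and the standard library are available. Lean on these libraries where they do the work, as an engineer would, in place of code of your own. Each camera call takes 0.05 s, during which the arm holds its last target.

## Working session

There is one attempt and no reset: what is moved stays moved. The work goes in short steps, Python scripts to look and compute and a tool call to move; the robot and the scene stay as the last step left them, time stands still between calls to the robot, and variables do not carry over. Pictures are saved under pics/ and viewed, and the job is handed in when it is done.

Besides the shell and the picture viewer there is one more tool, called in YAML: its name, and indented under it one key for each argument. play_rows: Moves the arm, as the interface text tells. Its arguments: {"type":"object","properties":{"commands":{"type":"array"},"claw":{"type":"number"},"force":{"type":"number"}},"required":["commands"]}

```bash
mkdir -p pics; python3 - <<'E'
from station import sensors, read_camera, bot
import cv2,pickle
o=sensors.get_obs();print(o)
d={}
for n in("side","top"):
    c=read_camera(n);d[n]=c
    print(n,c["fx"],c["cx"],c["cy"],c["rvec"],c["tvec"])
    cv2.imwrite(f"pics/{n}0.png",c["frame"])
pickle.dump(d,open("d0.pkl","wb"))
E
```

```text
{'t': 0.0, 'q': array([ 1.04787584,  0.47778372,  0.02233342,  1.55646748, -0.01150079,
        1.10929393, -0.08313031]), 'joint_vel': array([ 0.0014679 ,  0.00034278, -0.00054641,  0.00022079,  0.00097292,
       -0.00098843,  0.00072893]), 'joint_torque': array([-2.12438777e-04, -5.96443534e+01,  1.60789009e+00, -2.81196696e+01,
        1.24652154e-02,  9.27776797e-03,  2.43896892e-05]), 'eef_pos': array([ 0.2719386 , -0.61748847,  0.40372952]), 'tool_rot': array([-8.76744618e-04,  9.78567460e-01,  2.05924489e-01, -2.51856246e-04]), 'contact_force': array([ 0.0843578 ,  0.66238755, -0.4424226 ]), 'torque': array([-0.02013697, -0.05353442,  0.0532882 ]), 'gripper_width': 0.999052860338388}
side 432.208559595638 257.04951234959793 194.17201547643043 [ 1.43615286 -2.03395667  0.9652697 ] [0.31834174 0.39672637 1.15124472]
top 373.38957213439426 249.31264200983614 192.90187604953425 [ 2.15173254 -2.16381597  0.1561539 ] [0.12527933 0.59784109 1.18497924]
```

View pics/side0.png

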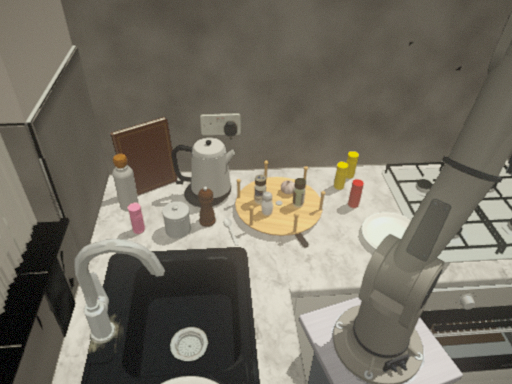

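View pics/top0.png

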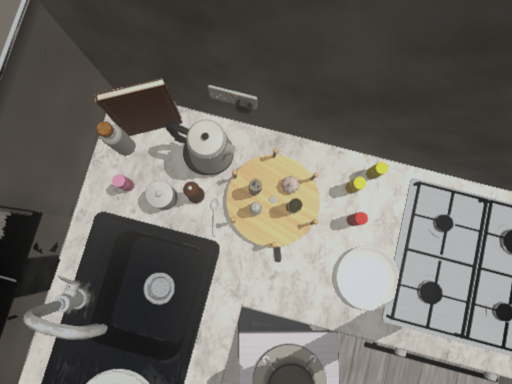

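```bash
cat > h.py <<'E'
import cv2,numpy as np,pickle
def world(c):
    R,_=cv2.Rodrigues(np.array(c["rvec"],float)); t=np.array(c["tvec"],float)
    h,w=c["depth"].shape; u,v=np.meshgrid(np.arange(w),np.arange(h)); z=c["depth"]
    P=np.stack([(u-c["cx"])/c["fx"]*z,(v-c["cy"])/c["fy"]*z,z],-1)
    return (P-t)@R
def onplane(c,u,v,z):
    R,_=cv2.Rodrigues(np.array(c["rvec"],float)); t=np.array(c["tvec"],float)
    C=-R.T@t; r=R.T@np.array([(u-c["cx"])/c["fx"],(v-c["cy"])/c["fy"],1.])
    return C+r*(z-C[2])/r[2]
def proj(c,p):
    K=np.array([[c["fx"],0,c["cx"]],[0,c["fy"],c["cy"]],[0,0,1.]])
    return cv2.projectPoints(np.array(p,float).reshape(-1,3),np.array(c["rvec"],float),np.array(c["tvec"],float),K,None)[0].reshape(-1,2)
def ortho(c,x0,x1,y0,y1,z,res):
    # rectified image at plane z; col: -y to right, row: x up
    X=np.arange(x1,x0,-res);Y=np.arange(y1,y0,-res)
    g=np.array([[x,y,z] for x in X for y in Y])
    m=proj(c,g).reshape(len(X),len(Y),2).astype(np.float32)
    return cv2.remap(c["frame"],m[...,0],m[...,1],cv2.INTER_CUBIC)
E
python3 - <<'E'
from h import *
d=pickle.load(open("d0.pkl","rb"))
for n,b in(("top",(180,140,340,270)),("side",(190,150,340,260))):
    x0,y0,x1,y1=b
    f=d[n]["frame"][y0:y1,x0:x1]
    cv2.imwrite(f"pics/{n}0z.png",cv2.resize(f,None,fx=4.8,fy=4.6,interpolation=cv2.INTER_CUBIC))
    W=world(d[n]);print(n)
    f=W[y0:y1,x0:x1].reshape(-1,3)
    for z in(0,.028,.085,.118,.133): 
        s=f[abs(f[:,2]-z)<.003];print(z,len(s),s.mean(0) if len(s) else 0)
E
```

```text
top
0 7666 [5.42887845e-01 6.87993181e-02 4.43645941e-04]
0.028 4348 [0.57535288 0.04507812 0.02846741]
0.085 37 [0.63473895 0.14047538 0.0847008 ]
0.118 71 [0.59176805 0.14529146 0.11777347]
0.133 295 [0.59487529 0.12573789 0.13343802]
side
0 5578 [5.25427755e-01 9.27214815e-02 2.17459842e-04]
0.028 2459 [0.56314024 0.05333178 0.02806658]
0.085 256 [0.69597622 0.05254248 0.08488216]
0.118 119 [0.6170399  0.18549931 0.11764474]
0.133 243 [0.60585224 0.14970477 0.13309919]
```

```bash
ls pics
```

```text
side0.png
side0z.png
top0.png
top0z.png
```

View pics/top0z.png

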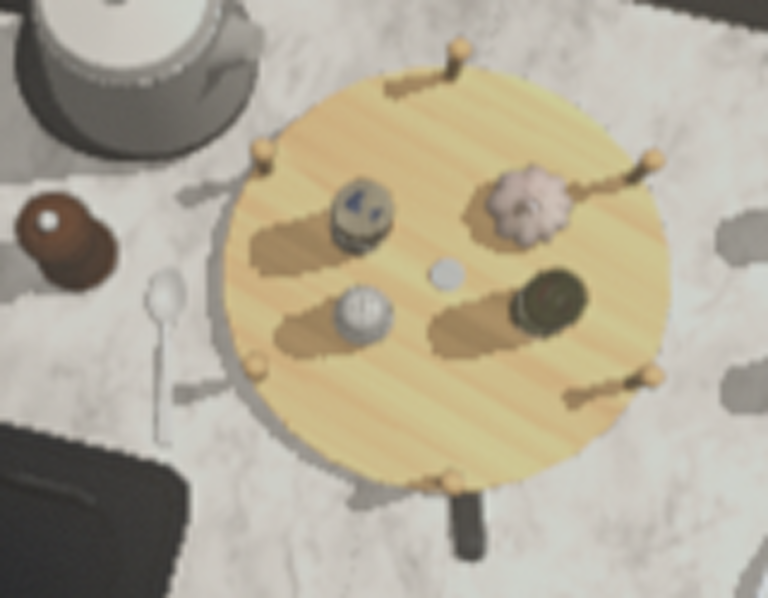

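View pics/side0z.png

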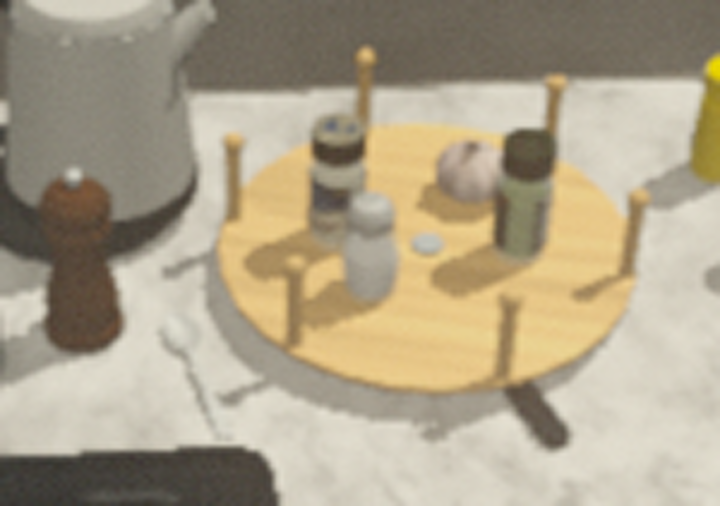

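```bash
cat >> h.py <<'E'
from scipy.optimize import least_squares
from scipy.spatial import ConvexHull
def tray(c):
    W=world(c).reshape(-1,3)
    s=W[(abs(W[:,2]-.028)<.004)&(np.hypot(W[:,0]-.575,W[:,1]-.045)<.19)][:,:2]
    # keep the largest circle-ish cluster
    h=s[ConvexHull(s).vertices]
    r=least_squares(lambda p:np.hypot(*(h-p[:2]).T)-p[2],[.575,.045,.155],loss="soft_l1",f_scale=.002)
    return r.x
E
python3 - <<'E'
from h import *
d=pickle.load(open("d0.pkl","rb"))
for n in d:
    c=d[n];t=tray(c);print(n,t)
    W=world(c);f=c["frame"].astype(int)
    r=np.hypot(W[...,0]-t[0],W[...,1]-t[1])
    m=(r>.16)&(r<.215)&(W[...,2]<.02)&(W[...,2]>-.01)&(f.max(-1)<70)&(W[...,0]<t[0])&(abs(W[...,1]-t[1])<.08)
    P=W[m];print("tab",m.sum(),P.mean(0),P[np.argmax(r[m])],np.degrees(np.arctan2(P[:,1].mean()-t[1],P[:,0].mean()-t[0])))
    # clusters above tray
    m=((r<.165)&(W[...,2]>.05)).astype(np.uint8)
    k,l=cv2.connectedComponents(m)
    for i in range(1,k):
        P=W[l==i]
        if len(P)<4: continue
        q=P[P[:,2]>P[:,2].max()-.012]
        v,u=np.argwhere(l==i).mean(0)
        print(len(P),"px",round(u),round(v),"zmax",P[:,2].max().round(3),"topmean",q.mean(0).round(4),"r",np.hypot(*(q.mean(0)[:2]-t[:2])).round(3),"ang",np.degrees(np.arctan2(q[:,1].mean()-t[1],q[:,0].mean()-t[0])).round(1))
E
```

```text
side [0.57674886 0.04647391 0.15513833]<stdin>:8: RuntimeWarning: Mean of empty slice.
  ret = um.true_divide(
Traceback (most recent call last):
ValueError: attempt to get argmax of an empty sequence
```

```bash
cat > an.py <<'E'
from h import *
def analyse(d,names=("side","top")):
  for n in names:
    c=d[n];t=tray(c);print(n,t)
    W=world(c);f=c["frame"].astype(int)
    r=np.hypot(W[...,0]-t[0],W[...,1]-t[1])
    m=(r>.165)&(r<.215)&(W[...,2]<.02)&(W[...,2]>-.01)&(f.max(-1)<95)&(W[...,0]<t[0])&(abs(W[...,1]-t[1])<.12)
    k,l,st,ce=cv2.connectedComponentsWithStats(m.astype(np.uint8))
    for i in range(1,k):
        if st[i,4]<15: continue
        P=W[l==i];print("tab?",st[i,4],ce[i],P.mean(0).round(4),r[l==i].max().round(3),np.degrees(np.arctan2(P[:,1].mean()-t[1],P[:,0].mean()-t[0])).round(2))
    m=((r<.165)&(W[...,2]>.05)).astype(np.uint8)
    k,l=cv2.connectedComponents(m)
    for i in range(1,k):
        P=W[l==i]
        if len(P)<4: continue
        q=P[P[:,2]>P[:,2].max()-.012]
        v,u=np.argwhere(l==i).mean(0)
        print(len(P),"px",round(u),round(v),"zmax",P[:,2].max().round(3),"topmean",q.mean(0).round(4),"r",np.hypot(*(q.mean(0)[:2]-t[:2])).round(3),"ang",np.degrees(np.arctan2(q[:,1].mean()-t[1],q[:,0].mean()-t[0])).round(1))
E
python3 - <<'E'
from an import *
d=pickle.load(open("d0.pkl","rb"))
analyse(d)
print(d["top"]["frame"][245:256,277], d["side"]["frame"][239,300:306])
E
```

```text
side [0.57674886 0.04647391 0.15513833]
526 px 264 191 zmax 0.139 topmean [0.6073 0.1073 0.133 ] r 0.068 ang 63.3
474 px 297 187 zmax 0.139 topmean [ 0.5465 -0.0142  0.1329] r 0.068 ang -116.5
57 px 239 186 zmax 0.112 topmean [0.6497 0.1717 0.107 ] r 0.145 ang 59.8
60 px 322 198 zmax 0.113 topmean [ 0.4975 -0.0783  0.1075] r 0.148 ang -122.4
62 px 251 213 zmax 0.112 topmean [0.5048 0.1768 0.1064] r 0.149 ang 118.9
58 px 296 220 zmax 0.112 topmean [0.4279 0.0515 0.1067] r 0.149 ang 178.1
top [0.57899025 0.04430816 0.15377834]
tab? 59 [276.89830508 254.91525424] [0.3964 0.0322 0.0104] 0.203 -176.22
35 px 275 151 zmax 0.111 topmean [0.7254 0.0404 0.1074] r 0.146 ang -1.5
31 px 234 173 zmax 0.113 topmean [0.6556 0.1694 0.1076] r 0.147 ang 58.5
38 px 315 175 zmax 0.113 topmean [ 0.6478 -0.0848  0.1081] r 0.146 ang -61.9
231 px 290 184 zmax 0.088 topmean [ 0.6262 -0.0085  0.0799] r 0.071 ang -48.2
178 px 255 186 zmax 0.14 topmean [0.6109 0.1052 0.1342] r 0.069 ang 62.3
190 px 294 205 zmax 0.14 topmean [ 0.5515 -0.0161  0.1346] r 0.066 ang -114.5
142 px 255 208 zmax 0.122 topmean [0.5459 0.1049 0.1157] r 0.069 ang 118.6
22 px 233 219 zmax 0.114 topmean [0.5093 0.1738 0.1083] r 0.147 ang 118.3
32 px 315 221 zmax 0.113 topmean [ 0.5015 -0.0799  0.1077] r 0.146 ang -122.0
26 px 274 244 zmax 0.112 topmean [0.4323 0.0496 0.1084] r 0.147 ang 177.9
[[140 189 205]
 [112 153 169]
 [ 77  93 103]
 [ 71  76  80]
 [ 73  79  81]
 [ 73  78  81]
 [ 73  79  82]
 [ 73  78  80]
 [ 73  78  81]
 [ 74  78  81]
 [ 73  79  82]] [[ 76  88 100]
 [ 81  93 104]
 [ 75  88 100]
 [ 75  86  98]
 [ 83  94 105]
 [135 149 155]]
```

```bash
python3 - <<'E'
from h import *
d=pickle.load(open("d0.pkl","rb"))
A=np.array([.5785,.0448])
for n in d:
    c=d[n]
    I=ortho(c,.35,.45,-.02,.12,.009,.0005)
    g=I.max(-1)
    m=(g<(100 if n=="top" else 112)).astype(np.uint8)
    for x in(.375,.385,.395,.405,.415):
        i=int((.45-x)/.0005); js=np.where(m[i])[0]
        if len(js): print(n,x,.12-js.min()*.0005,.12-js.max()*.0005,len(js), np.degrees(np.arctan2(A[1]-(.12-np.median(js)*.0005),A[0]-x)))
    cv2.imwrite(f"pics/tab_{n}.png",cv2.resize(I,None,fx=2,fy=2))
E
```

```text
side 0.375 0.03949999999999999 0.028999999999999998 22 2.967714035575636
side 0.385 0.041999999999999996 0.023999999999999994 37 3.489684668320018
side 0.395 0.042499999999999996 0.025499999999999995 35 3.3682910240819335
side 0.405 0.044 0.025499999999999995 38 3.3151576696868483
side 0.415 0.0445 0.026999999999999996 36 3.168184833627733
top 0.385 0.03949999999999999 0.022499999999999992 35 4.079303891116212
top 0.395 0.040999999999999995 0.022499999999999992 38 4.067864752654041
top 0.405 0.041999999999999996 0.023999999999999994 37 3.890781833672784
top 0.415 0.041999999999999996 0.024499999999999994 36 4.040787333938829
```

play_rows:
  commands:
    - [0.0284,-0.0267,0,0]
    - [0.0284,-0.0267,0,0]
    - [0.0284,-0.0267,0,0]
    - [0.0284,-0.0267,0,0]
    - [0.0284,-0.0267,0,0]
    - [0.0284,-0.0267,0,0]
    - [0.0284,-0.0267,0,0]
    - [0.0284,-0.0267,0,0]
    - [0.0284,-0.0267,0,0]
    - [0.0284,-0.0267,0,0]
    - [0.0284,-0.0267,0,0]
    - [0.0284,-0.0267,0,0]
    - [0.0284,-0.0267,0,0]
    - [0.0284,-0.0267,0,0]
    - [0.0284,-0.0267,0,0]
  claw: 0.034
  force: 20

```text
t: 1.6
eef_pos: [0.5007, -0.0781, 0.4045]
tool_rot: [0.0, 0.979, 0.206, -0.0]
contact_force: [0.5, -0.5, -0.0]
gripper_width: 0.396
```

play_rows:
  commands:
    - [-0.001,0.0015,0,-8.5]
    - [0,0,0,-8.5]
    - [0,0,0,-8.5]
    - [0,0,0,-8.5]
    - [0,0,0.02,0]
    - [0,0,0.03,0]
    - [0,0,0.02,0]
    - [0,0,0,0]

```text
t: 2.4
eef_pos: [0.4988, -0.0814, 0.332]
tool_rot: [-0.002, 0.876, 0.483, -0.002]
contact_force: [0.0, -0.7, 0.3]
gripper_width: 0.4
```

```bash
python3 - <<'E'
from h import *
from station import sensors, read_camera
from scipy.spatial.transform import Rotation as Ro
o=sensors.get_obs();c=read_camera("wrist");cv2.imwrite("pics/w1.png",c["frame"])
c2=read_camera("side");cv2.imwrite("pics/s1.png",cv2.resize(c2["frame"][120:280,170:370],None,fx=4,fy=3.6))
w,x,y,z=o["tool_rot"];R=Ro.from_quat([x,y,z,w]).as_matrix()
print(o["eef_pos"],np.degrees(np.arctan2(R[1,1],R[0,1])),o["gripper_width"])
print(c["T_tool_cam"])
E
```

```text
[ 0.49884436 -0.08138896  0.3319723 ] -32.227582530634585 0.3999553673712317
[[ 3.23785786e-04 -9.59056130e-01 -2.83215879e-01  7.09726941e-02]
 [ 9.99998757e-01 -1.26503062e-04  1.57162417e-03 -6.28187720e-04]
 [-1.54310347e-03 -2.83216036e-01  9.59054897e-01  3.13990407e-02]
 [ 0.00000000e+00  0.00000000e+00  0.00000000e+00  1.00000000e+00]]
```

View pics/w1.png

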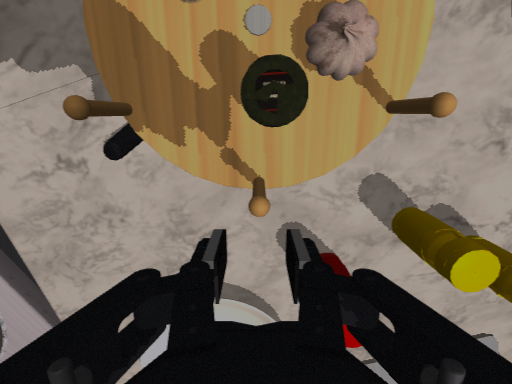

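View pics/s1.png

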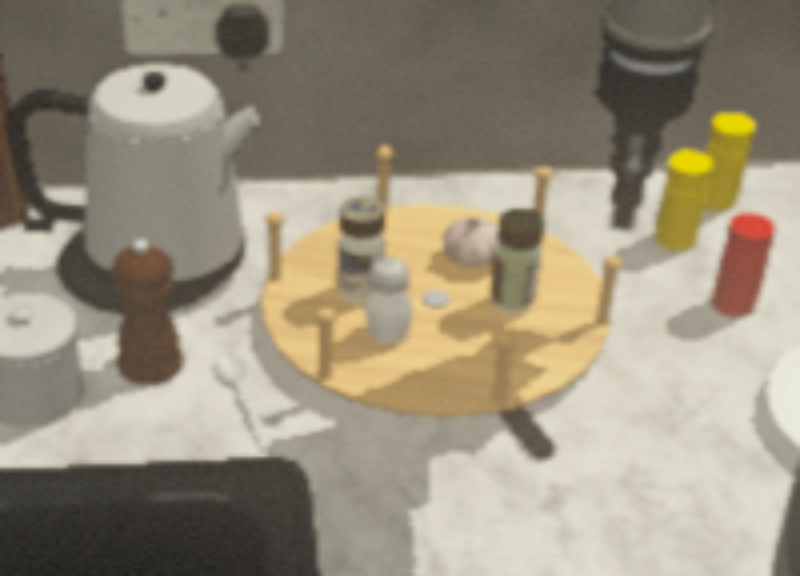

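```bash
python3 - <<'E'
from h import *
from station import sensors, read_camera
c=read_camera("wrist");D=c["depth"]
for u,v in((260,206),(275,88),(445,103),(78,106),(473,270)):
    z=float(np.median(D[v-2:v+3,u-2:u+3]));p=np.array([(u-c["cx"])/c["fx"]*z,(v-c["cy"])/c["fy"]*z,z,1]);print(u,v,(c["T_tool_cam"]@p).round(4))
E
```

```text
260 206 [0.0034 0.0028 0.2268 1.    ]
275 88 [0.0852 0.0108 0.2019 1.    ]
445 103 [0.0777 0.1284 0.2261 1.    ]
78 106 [ 0.0758 -0.1232  0.2286  1.    ]
473 270 [-0.0536  0.1798  0.2293  1.    ]
```

play_rows:
  commands:
    - [0,0,0.02,0]
    - [0,0,0.02,0]
    - [0,0,0.02,0]
    - [0,0,0.02,0]
    - [0,0,0.015,0]
    - [0,0,0.005,0]
    - [0,0,0,0]

```text
t: 3.25
eef_pos: [0.5006, -0.0814, 0.2352]
tool_rot: [0.0, 0.876, 0.483, 0.0]
contact_force: [0.6, 0.5, -0.0]
gripper_width: 0.396
```

play_rows:
  commands:
    - [0,0.0026,0,-1]
    - [0,0.0026,0,-1]
    - [0,0.0026,0,-1]
    - [0,0.0026,0,-1]
    - [0,0.0026,0,-1]
    - [0,0.0026,0,-1]
    - [0,0.0026,0,-1]
    - [0.0001,0.004,0,-1.5]
    - [0.0001,0.004,0,-1.5]
    - [0.0001,0.0052,0,-2]
    - [0.0001,0.0052,0,-2]
    - [0.0001,0.0052,0,-2]
    - [0.0001,0.0052,0,-2]
    - [0.0001,0.0052,0,-2]
    - [0.0001,0.0052,0,-2]
    - [0.0001,0.0052,0,-2]
    - [0.0001,0.004,0,-1.5]
    - [0.0001,0.0026,0,-1]
    - [0,0,0,0]

```text
t: 5.15
eef_pos: [0.5655, -0.1037, 0.2347]
tool_rot: [0.0, 0.741, 0.671, 0.0]
contact_force: [0.8, 1.1, 0.2]
gripper_width: 0.394
```

```bash
python3 - <<'E'
from an import *
from station import sensors, read_camera
d={n:read_camera(n) for n in("top","side","wrist")}
analyse(d,("side","top"))
cv2.imwrite("pics/t2.png",cv2.resize(d["top"]["frame"][120:280,170:370],None,fx=4,fy=3.6))
cv2.imwrite("pics/w2.png",d["wrist"]["frame"])
E
```

```text
side [0.57698963 0.04687946 0.15556019]
tab? 32 [302.84375 241.78125] [0.3941 0.035  0.0096] 0.202 -176.28
2202 px 326 132 zmax 0.517 topmean [ 0.4898 -0.0887  0.5105] r 0.161 ang -122.7
49 px 291 168 zmax 0.113 topmean [ 0.6878 -0.0443  0.1066] r 0.144 ang -39.5
46 px 252 172 zmax 0.114 topmean [0.7081 0.1015 0.1085] r 0.142 ang 22.6
283 px 298 185 zmax 0.139 topmean [ 0.5738 -0.0197  0.1333] r 0.067 ang -92.8
152 px 281 185 zmax 0.083 topmean [0.6374 0.0179 0.0752] r 0.067 ang -25.7
289 px 261 192 zmax 0.138 topmean [0.5786 0.1152 0.1331] r 0.068 ang 88.6
51 px 238 196 zmax 0.111 topmean [0.5959 0.1913 0.105 ] r 0.146 ang 82.5
268 px 273 208 zmax 0.121 topmean [0.5103 0.0969 0.1133] r 0.083 ang 143.2
59 px 311 214 zmax 0.111 topmean [ 0.4377 -0.0076  0.1059] r 0.15 ang -158.6
top [0.57928856 0.04399217 0.15380839]
tab? 57 [276.87719298 254.70175439] [0.3971 0.0323 0.0099] 0.2 -176.32
33 px 257 154 zmax 0.114 topmean [0.7152 0.0984 0.1086] r 0.146 ang 21.8
35 px 302 161 zmax 0.115 topmean [ 0.6927 -0.0464  0.1085] r 0.145 ang -38.6
2184 px 342 195 zmax 0.522 topmean [ 0.4941 -0.0939  0.5146] r 0.162 ang -121.7
230 px 283 179 zmax 0.088 topmean [0.6433 0.0137 0.0802] r 0.071 ang -25.3
27 px 228 190 zmax 0.114 topmean [0.6009 0.1891 0.1089] r 0.147 ang 81.5
174 px 252 195 zmax 0.142 topmean [0.5848 0.1129 0.1344] r 0.069 ang 85.4
193 px 296 197 zmax 0.14 topmean [ 0.5784 -0.0218  0.1343] r 0.066 ang -90.8
144 px 261 214 zmax 0.122 topmean [0.525  0.0869 0.1157] r 0.069 ang 141.7
25 px 245 234 zmax 0.113 topmean [0.464  0.1359 0.108 ] r 0.147 ang 141.4
31 px 292 241 zmax 0.117 topmean [ 0.4418 -0.0097  0.1092] r 0.148 ang -158.7
```

View pics/t2.png

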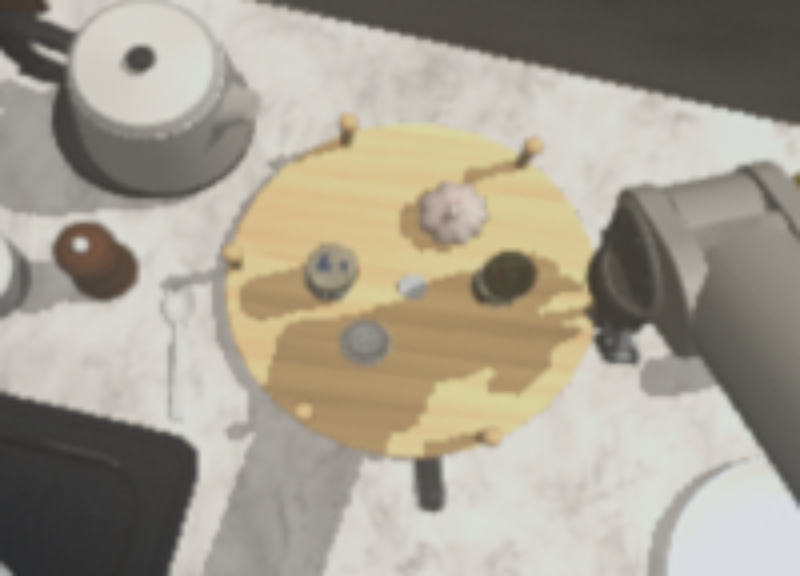

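View pics/w2.png

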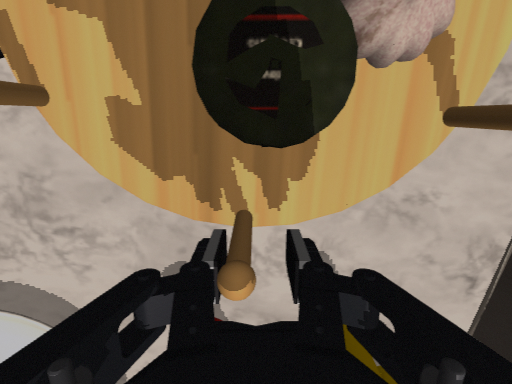

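play_rows:
  commands:
    - [0,0.0026,0,-1]
    - [0.0001,0.0052,0,-2]
    - [0.00015,0.0065,0,-2.5]
    - [0.00015,0.0065,0,-2.5]
    - [0.00015,0.0065,0,-2.5]
    - [0.00015,0.0065,0,-2.5]
    - [0.00015,0.0065,0,-2.5]
    - [0.00015,0.0065,0,-2.5]
    - [0.00015,0.0065,0,-2.5]
    - [0.00015,0.0065,0,-2.5]
    - [0.00015,0.0065,0,-2.5]
    - [0.00015,0.0065,0,-2.5]
    - [0.00015,0.0065,0,-2.5]
    - [0.00015,0.0065,0,-2.5]
    - [0.00015,0.0065,0,-2.5]
    - [0.0001,0.0052,0,-2]
    - [0.0001,0.004,0,-1.5]
    - [0,0.0026,0,-1]
    - [0,0.0026,0,-1]
    - [0,0,0,0]

```text
t: 7.3
eef_pos: [0.6663, -0.0765, 0.2347]
tool_rot: [0.0, 0.459, 0.888, 0.0]
contact_force: [-0.7, -0.0, -1.5]
gripper_width: 0.401
```

```bash
python3 - <<'E'
from an import *
from station import sensors, read_camera
d={n:read_camera(n) for n in("top","side","wrist")}
analyse(d,("side","top"))
cv2.imwrite("pics/t3.png",cv2.resize(d["top"]["frame"][120:280,170:370],None,fx=4,fy=3.6))
cv2.imwrite("pics/w3.png",d["wrist"]["frame"])
E
```

```text
side [0.57729108 0.04691245 0.15587978]
tab? 17 [303.23529412 242.29411765] [0.3914 0.0349 0.0098] 0.204 -176.29
3392 px 311 118 zmax 0.554 topmean [ 0.5151 -0.1004  0.5475] r 0.16 ang -112.9
44 px 263 168 zmax 0.111 topmean [0.7202 0.0514 0.1058] r 0.143 ang 1.8
50 px 238 187 zmax 0.115 topmean [0.6415 0.1763 0.1073] r 0.144 ang 63.6
405 px 269 196 zmax 0.138 topmean [0.5333 0.1026 0.133 ] r 0.071 ang 128.3
57 px 322 196 zmax 0.112 topmean [ 0.5058 -0.0825  0.107 ] r 0.148 ang -118.9
212 px 288 205 zmax 0.121 topmean [0.5047 0.0445 0.1144] r 0.073 ang -178.1
62 px 254 214 zmax 0.113 topmean [0.4954 0.1708 0.107 ] r 0.149 ang 123.5
60 px 299 219 zmax 0.113 topmean [0.4272 0.0414 0.1069] r 0.15 ang -177.9
top [0.57943032 0.04480966 0.15395124]
tab? 53 [276.90566038 254.86792453] [0.3965 0.0322 0.0099] 0.201 -176.05
3582 px 341 166 zmax 0.558 topmean [ 0.5199 -0.1044  0.5511] r 0.161 ang -111.7
32 px 272 151 zmax 0.114 topmean [0.7246 0.0507 0.1095] r 0.145 ang 2.3
236 px 268 177 zmax 0.088 topmean [0.6468 0.0644 0.0795] r 0.07 ang 16.2
30 px 233 175 zmax 0.114 topmean [0.6472 0.174  0.1086] r 0.146 ang 62.3
200 px 290 183 zmax 0.139 topmean [ 0.6216 -0.0066  0.1341] r 0.066 ang -50.6
160 px 257 209 zmax 0.139 topmean [0.5388 0.1002 0.1342] r 0.069 ang 126.3
146 px 275 219 zmax 0.122 topmean [0.5099 0.0415 0.1156] r 0.07 ang -177.3
29 px 316 218 zmax 0.114 topmean [ 0.5104 -0.0842  0.1101] r 0.146 ang -118.1
24 px 235 222 zmax 0.112 topmean [0.5013 0.1684 0.1078] r 0.146 ang 122.3
24 px 277 244 zmax 0.114 topmean [0.4325 0.0394 0.1094] r 0.147 ang -177.9
```

View pics/t3.png

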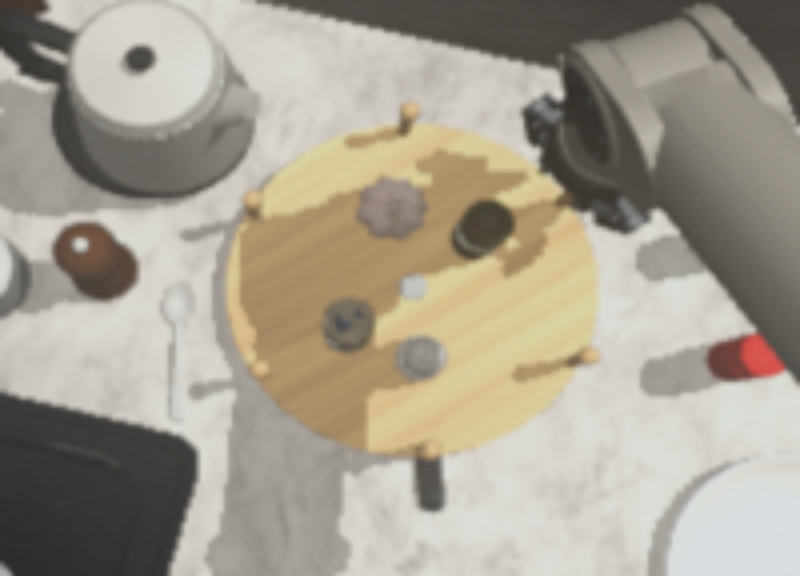

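View pics/w3.png

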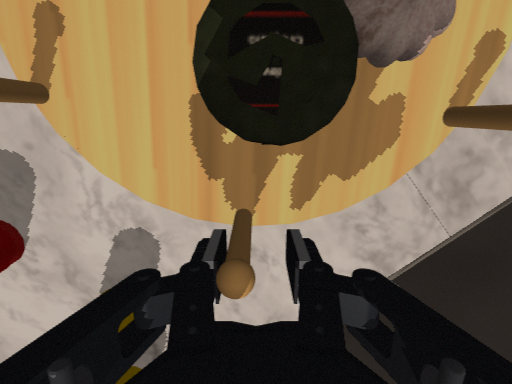

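play_rows:
  commands:
    - [0,-0.003,0,0]
    - [0,-0.004,0,0]
    - [0,0,0,0]
    - [0,0,-0.01,0]
    - [0,0,-0.02,0]
    - [0,0,-0.03,0]
    - [0,0,-0.03,0]
    - [0,0,-0.03,0]
    - [0,0,-0.03,0]
    - [0,0,-0.02,0]
    - [-0.03,0,-0.01,0]
    - [-0.03,0,0,0]
    - [-0.03,0,0,0]
    - [-0.01,0,0,0]
    - [0,0,0,0]
    - [0,0,0,0]

```text
t: 9.05
eef_pos: [0.7177, -0.1609, 0.4149]
tool_rot: [-0.0, 0.459, 0.888, 0.001]
contact_force: [1.5, 0.9, -0.6]
gripper_width: 0.397
```

```bash
python3 - <<'E'
from an import *
from station import sensors, read_camera
d={n:read_camera(n) for n in("top","side")}
analyse(d,("side","top"))
o=sensors.get_obs();print(o["t"],o["eef_pos"],o["contact_force"])
cv2.imwrite("pics/t4.png",cv2.resize(d["top"]["frame"][120:280,170:370],None,fx=4,fy=3.6))
cv2.imwrite("pics/s4.png",cv2.resize(d["side"]["frame"][120:280,170:370],None,fx=4,fy=3.6))
E
```

```text
side [0.57818448 0.04891289 0.1569987 ]
46 px 263 168 zmax 0.112 topmean [0.721  0.0523 0.1058] r 0.143 ang 1.3
50 px 303 172 zmax 0.111 topmean [ 0.6525 -0.0771  0.1067] r 0.146 ang -59.5
276 px 289 179 zmax 0.137 topmean [ 0.6162 -0.004   0.1323] r 0.065 ang -54.3
50 px 238 187 zmax 0.111 topmean [0.6416 0.1771 0.1069] r 0.143 ang 63.7
403 px 269 196 zmax 0.138 topmean [0.5337 0.1026 0.133 ] r 0.07 ang 129.7
57 px 322 196 zmax 0.112 topmean [ 0.5066 -0.0832  0.1069] r 0.15 ang -118.5
210 px 288 205 zmax 0.119 topmean [0.5039 0.0445 0.1136] r 0.074 ang -176.6
64 px 254 214 zmax 0.112 topmean [0.4959 0.1701 0.1068] r 0.147 ang 124.2
61 px 299 219 zmax 0.112 topmean [0.4274 0.0422 0.1064] r 0.151 ang -177.5
top [0.57925363 0.04409577 0.15384979]
tab? 59 [276.89830508 254.91525424] [0.3964 0.0322 0.0102] 0.203 -176.29
32 px 272 151 zmax 0.111 topmean [0.725  0.0506 0.1082] r 0.146 ang 2.6
235 px 268 177 zmax 0.087 topmean [0.6452 0.0637 0.0791] r 0.069 ang 16.5
34 px 313 172 zmax 0.114 topmean [ 0.6568 -0.0792  0.1091] r 0.146 ang -57.8
30 px 233 175 zmax 0.116 topmean [0.6476 0.1738 0.1088] r 0.147 ang 62.2
200 px 290 183 zmax 0.139 topmean [ 0.6215 -0.0063  0.1342] r 0.066 ang -50.0
161 px 257 209 zmax 0.139 topmean [0.5388 0.1002 0.1343] r 0.069 ang 125.8
145 px 275 219 zmax 0.122 topmean [0.5098 0.0413 0.1154] r 0.07 ang -177.7
30 px 316 218 zmax 0.116 topmean [ 0.5105 -0.0848  0.1092] r 0.146 ang -118.1
25 px 235 222 zmax 0.114 topmean [0.5013 0.1686 0.1081] r 0.147 ang 122.1
23 px 277 244 zmax 0.113 topmean [0.4325 0.0394 0.1089] r 0.147 ang -178.2
9.15 [ 0.71766114 -0.16037977  0.41510876] [ 0.40675     0.13458392 -0.8060806 ]
```

View pics/t4.png

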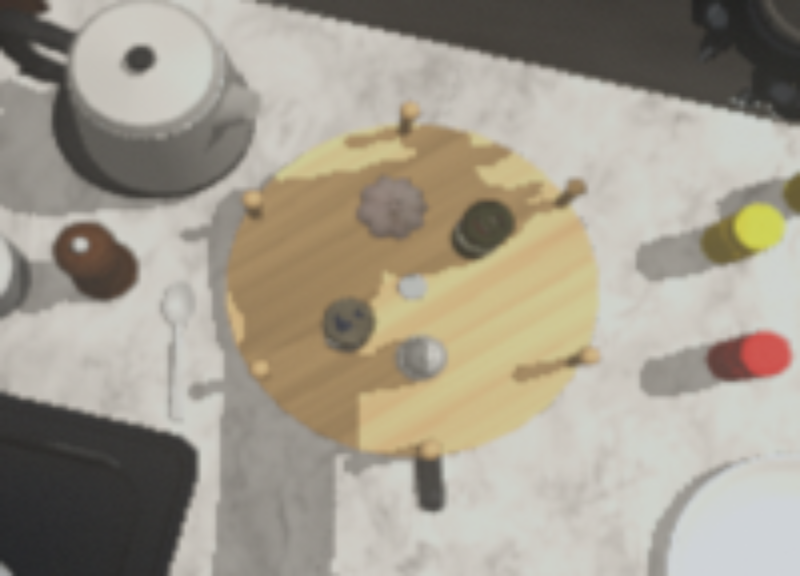

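View pics/s4.png

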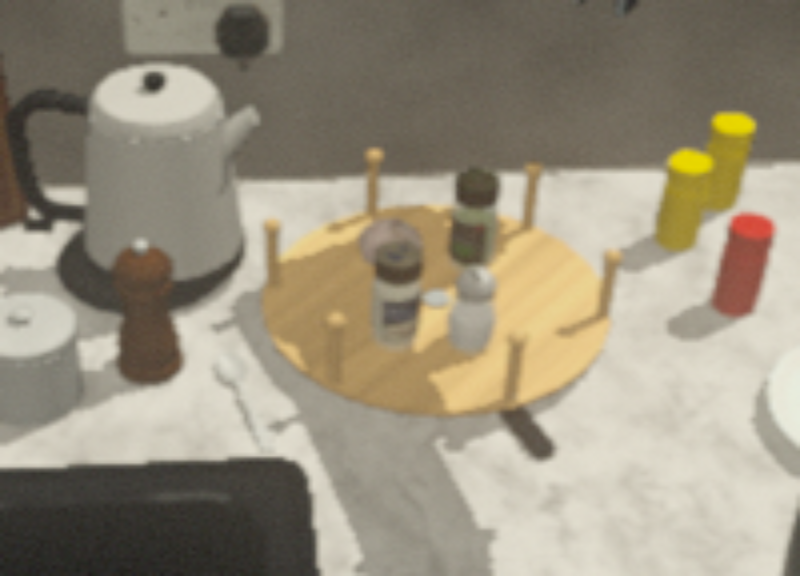

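The top view shows the shaker at (421,357), centre cap at (413,287) and tab at (430,485), so all three are in line. The side view shows everything on the tray upright and the hand clear of it.

```bash
python3 - <<'E'
from station import bot
print(bot.hand_in())
E
```

```text
the job is handed in; nothing more can be done
None
```

I lowered the open fingers round the front-right rim peg without gripping it and swept it gently along its arc. The tray turned about 64° counter-clockwise and brought the salt shaker to the front. I then backed the fingers off the peg and raised the hand clear, and handed in at about 9 s.

- **Shaker position:** in the last top image it is at about 182.5° from the axis, and the index tab is at about 183.8°. That puts it roughly 2 mm off the tab line (14 mm allowed) and 69–70 mm from the axis. The angle changed by less than half a degree between the last two looks, so the tray is at rest.
- **Other things:** the shaker, garlic and jars look upright in both final views. The pepper mill, canister and teaspoon look unmoved; I compared the pictures by eye and did not measure them. The arm was touching nothing.
- **Where the views disagreed:** the side camera's fit of the tray centre was 1–4 mm off the top camera's. It put the shaker about 1° on the other side of the line, which is also well inside the tolerance.

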